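Roll a stray truffle home and close the case

ROBOT

A 6-joint arm with a two-finger parallel gripper is mounted at the origin on a cart in front of the work surface, level with it; the furniture and walls round the work are solid. World frame = base frame: x ahead of the robot, y to its left, z up, the work surface at z = 0. Lengths are in m, angles in rad, forces in N, time in s.
With the tool pointing down it reaches from about 0.35 to 0.975 m from the base axis. Payload 4.9 kg.
Tool frame: the origin (TCP) lies at the very end of the fingers, on their centre line; the grasp point (between the pads) lies manip.grip_point_offset behind it (manip.grip_point_offset is the distance from the TCP to the grasp point, in m); z points along the fingers, y is the line along which they close (so a half turn about z gives the same grasp; the last joint's range is limited). The gripper opens to 85 mm and grips with 20 to 120 N. Pads are 22 mm wide; open, the fingers measure 114 mm over their backs; the gripper's body (76 mm by 85 mm) begins 54 mm behind the grasp point. The pads swing forward as they close: fully open they stand 13 mm farther back than shut.
Start: joints at [-1.442, 0.053, 1.613, -0, 1.476, -0.119], TCP at [0.153, -0.606, 0.2] pointing down, gripper open.
Joint ranges: [-3.01, 3.01], [-1.01, 2.22], [0.06, 2.58], [-1.02, 4.17], [0.09, 2.62], [-3.14, 3.14]. Speed limits (rad/s): [2.57, 2.57, 3.14, 3.14, 3.14, 3.14].

INTERFACE

Orientations are given as a unit quaternion [w, x, y, z].
In Python, from plant import manip gives the robot as it stands.
- The arm moves only by the shell command python3 -m crank 'ROWS' [OPENING]. ROWS is JSON, a list of rows, each an object of numbers: "x", "y", "z": the shift along the tool's x, y, z in cm; "turn": the turn about the tool's z in rad. In form: [{"x": .., "y": .., "z": .., "turn": ..}, ...]. A call has 1 to 5 rows; each row shifts and turns the commanded pose from where the row before left it, along the tool's axes as they then stand; what a row does not reach is not made up. A row lasts 1/10 s, in which the tool goes at most 50 mm and 8.59 degrees, less where a joint would pass 70% of its speed; a pose out of reach is approached as far as the arm can. A call with a gripper value outside its range is refused whole. OPENING is the opening in per cent of the stroke, from 0 (shut) to 100 (fully open), set as the call begins (- or left out, the last holds). The fingers move at their own pace and stop on an object; the grip force is fixed at half the most. Time passes only in rows, so rows that do not move let the fingers close. It gives the time, the measured TCP pose, the force, the opening and the grip force at its end, in the units of the state.
- manip.state(): the state, without advancing time (a new reading comes with each control period).
- manip.grab_frame(name): name is "side" or "top"; returns (picture, depth): 420x560x3 uint8, red, green, blue; 420x560 float32, m along the optical axis (not along the pixel's ray), 0 where there is no reading.
- manip.camera_model(name): a dict with "mtx" (3x3 intrinsics, pixels), "world_to_cam" (4x4, takes a point from world to camera coordinates). Camera axes: x right, y down, z forward; pixel columns grow to the right and rows downward; lengths in m; the calibration is good to about 2 mm. A picture is of the moment at which its call begins. camera_model takes no time and is no camera call.
- manip.job_done(): hands the job in; it is judged then, once.
The state is a dict: "time": time; "joint_pos": joint angles; "joint_vel": joint speeds; "joint_efforts": joint torques, N m; "tool_pos": TCP position; "tool_rot": TCP orientation; "contact_force": force on the tool from outside, world axes, zero at the start; "ft_torque": the same for the moment, N m; "gripper_width": opening from 0.0 (shut) to 1.0 (fully open); "grasp_force": force on a finger pad.
Only numpy, scipy, OpenCV 4.12 (cv2) and the standard library are available. Lean on these libraries where they do the work, as an engineer would, in place of code of your own. Each camera call takes 0.05 s, during which the arm holds its last target. There are 200 camera calls.

TASK

One hand-rolled truffle has rolled out of its place in the truffle case and lies against the case's near wall, where no finger fits behind it. Roll it lightly under a fingertip across the board until it drops into the empty pocket - its shell is thin, so never grip it, lift it or press it hard - and then slide the lid gently until it is fully shut over the truffles. Leave the other things on the counter where they are.

Things in the scene. Friction and masses are not known exactly. Their poses are not given: they have to be found in the camera images.
- tray: Dark wooden truffle case, fixed, outside 118 (x) x 188 (y) mm. Origin under its centre on the counter; x points across it, away from the robot at yaw 0, y along it. Inside: x -50..+50, y -85..+85 mm. Inner board flat, 17 mm above the counter; wall tops 47.5 mm. Back row at x = +27.5: three pockets flush in the board at y = -27.5, +17.5, +62.5 mm; two hold truffles; which is empty varies.
- truffle_center (a point): Middle of the loose truffle: hard, hand-rolled, coated in coarse nuts, 33 to 37 mm through depending on how it lies, 18 to 35 g. On the board its top is 50 to 54 mm above the counter and rises and falls as it rolls. It starts at the -x wall. Stroked on top (1 to 5 N) it rolls half as far as the fingertip: take several short strokes. Let go, it settles within a few mm. Contact is stiff, about 6 N per mm; over 10 N breaks it.
- pocket_block_seat (a point): Where the truffle's middle must come to rest (within 5 mm): over the middle of the empty pocket, a round hole in the board, 38 mm across and 13.5 mm deep. This point is 21 mm above the counter. The truffle drops 13 mm to the pocket's floor, its top then at most 41 mm above the counter. Axes parallel to the tray's.
- full_block1: Fixed block of the back row with a seated truffle (33 to 37 mm, top at most 41 mm above the counter). Origin: centre of the block's underside, 2 mm above the counter.
- full_block2: The other fixed block with a seated truffle, the same as full_block1.
- lid (a joint): How far the lid stands open, m: 0 = shut against its stop; starts at 0.143 to 0.153. A 3 mm board, underside 42.5 and top 45.5 mm above the counter, 107 mm wide; it slides in grooves of the long walls and opens to the tray's -y, out over the counter. Inner edge at tray y = +88 mm minus the value, outer end at -92 mm minus the value. 2 to 3 N move it. It just clears seated truffles, not unseated ones.
- lid_grip (a point): Middle of the outer face (facing the tray's -y) of the lid's grip bar, 52.5 mm above the counter. The bar stands on the lid at its outer end: 64 mm long along x, 10 mm thick along y, from 45.5 to 59.5 mm above the counter. Move it to the tray's +y to shut the lid.
- cup: Small white cup, 60 x 77 x 52 mm, behind the case; leave alone. Origin under its centre.
- gift_box: Small printed chocolate box, 62 x 110 x 34 mm, behind the case; leave alone. Origin under its centre.
- tin: Round cocoa tin, 62 mm wide, 75 mm tall, right of the case; leave alone. Origin under its centre.
- ribbon: Ribbon spool lying flat, 69 mm wide, 20 mm high, left of the case; leave alone. Origin under its centre.
- tongs: Steel praline tongs lying flat, 30 x 155 x 10 mm, left of the case; leave alone. Origin under their centre.

How it is judged:
By the outcome, as a careful person would: the job done as asked, in the order asked, and still so for the second after the job is handed in, with the robot touching nothing.
It also fails if it takes over 72 s, if anything falls off the work surface, if the arm or the gripper's body presses on something with over 40 N, if the wrist force passes 120 N, or if a joint passes its speed limit or range.

## Working session

There is one attempt and no reset: what is moved stays moved. The work goes in short steps, Python scripts to look and compute and a shell command to move; the robot and the scene stay as the last step left them, time stands still between calls to the robot, and variables do not carry over. Pictures are saved under pics/ and viewed, at most 10 in all, crops included, and the job is handed in when it is done.

```bash
ls; mkdir -p pics
cat > h.py <<'E'
import numpy as np, cv2
from plant import manip
def grab(n,save=None):
    p,d=manip.grab_frame(n)
    if save: cv2.imwrite('pics/'+save,p[:,:,::-1])
    return p,d
def world(n,d):
    m=manip.camera_model(n);K=np.array(m["mtx"]);T=np.linalg.inv(np.array(m["world_to_cam"]))
    v,u=np.mgrid[:d.shape[0],:d.shape[1]]
    P=np.stack([(u-K[0,2])/K[0,0]*d,(v-K[1,2])/K[1,1]*d,d,np.ones_like(d)],-1)@T.T
    P=P[...,:3];P[d<=0]=np.nan
    return P
E
python3 - <<'E'
from h import *
for n in("side","top"):
    p,d=grab(n,n+'0.png');np.savez(n+'0.npz',p=p,d=d)
    m=manip.camera_model(n);print(n,np.round(m["mtx"],1).tolist(),np.round(np.linalg.inv(m["world_to_cam"]),3).tolist())
s=manip.state();print(s,manip.grip_point_offset)
E
```

```text
pics
side [[525.6, 0.0, 287.4], [0.0, 525.6, 206.3], [0.0, 0.0, 1.0]] [[0.838, -0.238, 0.491, -0.032], [-0.546, -0.335, 0.768, -1.091], [-0.018, -0.912, -0.41, 0.592], [0.0, 0.0, 0.0, 1.0]]
top [[459.1, 0.0, 279.1], [0.0, 459.1, 214.6], [0.0, 0.0, 1.0]] [[0.002, -0.997, 0.078, 0.523], [-1.0, -0.002, -0.007, -0.114], [0.007, -0.078, -0.997, 1.232], [0.0, 0.0, 0.0, 1.0]]
{'time': 0.1, 'joint_pos': array([-1.44199622e+00,  5.33357998e-02,  1.61416718e+00, -3.92261294e-05,
        1.47600342e+00, -1.18998784e-01]), 'joint_vel': array([ 2.52836834e-05,  1.33348042e-04, -7.57825163e-05, -1.42322923e-03,
       -3.23895699e-04, -3.96747798e-04]), 'joint_efforts': array([ 5.08088010e-05, -3.94907606e+01, -3.71365356e+01, -1.25985530e-04,
        3.92815928e-03, -6.06928822e-06]), 'tool_pos': array([ 0.15320198, -0.60528267,  0.19895188]), 'tool_rot': array([-9.56766544e-04,  9.92333592e-01,  1.23584493e-01, -2.42122861e-05]), 'contact_force': array([-0.38389163, -0.12591745, -0.06933316]), 'ft_torque': array([ 0.01260044,  0.00099772, -0.03183015]), 'grasp_force': 0.0, 'gripper_width': 1.0052396584905372} 0.0187
```

View pics/top0.png

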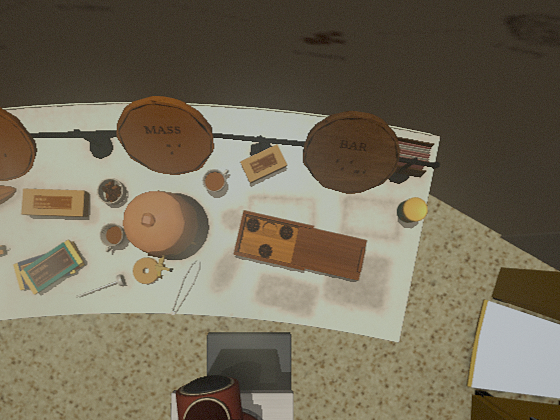

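View pics/side0.png

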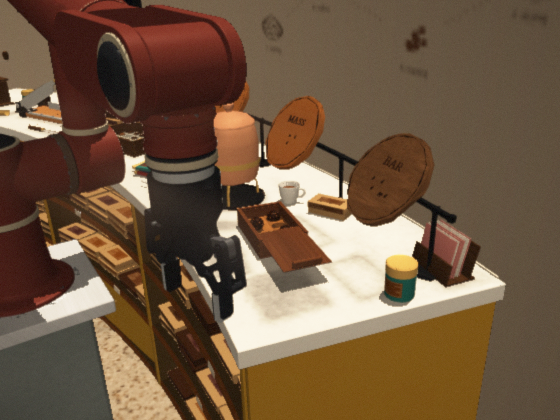

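The top view shows the case at about (236–366, 210–280). Dark truffles are at (252,224) and (285,232), the loose one at (265,251), and the lid extends to the right, to (366,260). Next I'll fit the geometry.

Run:
```python
from h import *
z=np.load('top0.npz');p,d=z['p'],z['d'];P=world('top',d)
c=cv2.resize(p[200:290,225:375],None,fx=5,fy=5,interpolation=cv2.INTER_CUBIC)
cv2.imwrite('pics/crop0.png',c[:,:,::-1])
Z=P[...,2]
print('counter',np.nanmedian(Z[285:300,330:340]))
sub=np.zeros_like(Z,bool);sub[200:290,225:375]=1
m=sub&(Z>0.035)&(Z<0.075)
n,l,st,ce=cv2.connectedComponentsWithStats(m.astype('uint8'))
k=1+np.argmax(st[1:,4]);pts=P[(l==k)][:,:2].astype('float32')
print(st[k]); r=cv2.minAreaRect(pts*1000);print(r,cv2.boxPoints(r))
np.set_printoptions(linewidth=250)
print(np.nan_to_num(Z[206:286:2,232:370:3]*1000).astype(int))
# world pixels at image of side
z=np.load('side0.npz');P=world('side',z['d']);np.save('sideP.npy',P)
S=P[190:275,230:335]; print(np.nan_to_num(S[::4,::4,2]*1000).astype(int))
```

```text
counter -0.00024056361997604192
[ 234  210  134   70 3671]
((534.9125366210938, -178.8715362548828), (329.8804931640625, 118.1352310180664), 77.42389678955078) [[ 441.34863   -326.99332  ]
 [ 556.64954   -352.71564  ]
 [ 628.47644    -30.749756 ]
 [ 513.17554     -5.0274353]]
[[-1 -1  1 ...  0 -5  1]
 [-1 -3 -2 ... -3  0  0]
 [ 0 -2  1 ... -1 -1 -3]
 ...
 [ 0  0 -4 ...  3  0  0]
 [-1 -1  1 ...  0  0  5]
 [ 0  0 -1 ...  2 -2 -2]]
[[  7   5   6   5   8   6   5  13  11  -1  -1   0  -3  40  43  43  41  34   0   0   0  -2   1   0   0   0   0]
 [  7   6   4   6   6   8   5   4   7   0  -1   0  -2  31  32  29  30  21  24   1   0   0  33  34   0   0   0]
 [  7   5   5   5   8   5   6   6   0  -1  -3  -3   0  14  16  17  20   0   0  -2   0  32  32  32  34  34  32]
 [  5   5   6   4   6   5  10  10  -2  -1   0  48  47   1   3   3   3  -1   0  -2  31  32  33  32  32  35  33]
 [  6  13  12  11  10  46  47  46  41  41  40  39  37  48  -1   0  -3  -1  -1  -3  21  22  25  28  29  33  34]
 [  0   2  46  41  42  39  37  33  32  31  29  26  25  37  47   0  -1  -1  -2   0   6   9  14  14  18  23  24]
 
[... 1075 characters left out ...]
  45  43  45  45   0  -2  -2  -1]
 [334 332 329   0   0   0  -2   4  13   7   5  46  47  45  44  44  44  46  43  45  46  45  43  43   0  -2   0]
 [331 324 326 324   0   0  -1   0   0   0   0  45  44  42  44  45  43  44  44  44  59  58  58  45  44   0  -1]
 [325 324 322 320   0   0  -1   0  -1   0   1  -1  45  43  43  45  58  59  58  56  53  50  49  44  46  44   0]
 [323 320 317 316   0   1   0   1   0  -1   0   0  -1  44  44  43  50  47  45  44  44   0  -1  -3  -1   0   2]
 [317 316 310 311  -1   1   0   0   1   0  -1   0   0  45  45  45  44   1   0  -1   0  -1  -1  -2   0   1   0]
 [313   0 305 308   0   0  -1   0   1  -2   0   0   0   0  -1  -1   0   0   0  -1  -1   0  -1  -1  -1   0   0]]
```

View pics/crop0.png

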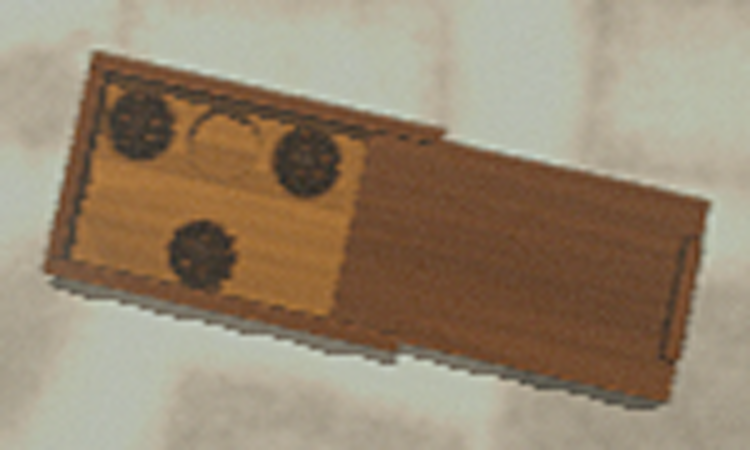

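The crop shows the middle pocket empty, at crop (227,145) or full-frame (270,229). The loose truffle is at (265,251). Next come precise positions from both views.

```bash
cat >> h.py <<'E'
def ray(n,u,v,z):
    m=manip.camera_model(n);K=np.array(m["mtx"]);T=np.linalg.inv(np.array(m["world_to_cam"]))
    r=T[:3,:3]@np.array([(u-K[0,2])/K[0,0],(v-K[1,2])/K[1,1],1]);o=T[:3,3]
    return (o+r*(z-o[2])/r[2])[:2]
def proj(n,X):
    m=manip.camera_model(n);q=np.array(m["world_to_cam"])@np.r_[X,1];q=np.array(m["mtx"])@q[:3];return q[:2]/q[2]
E
python3 - <<'E'
from h import *
z=np.load('top0.npz');p,d=z['p'],z['d'];P=world('top',d)
o=np.array([.5504,-.1096]);yv=np.array([.2177,.976]);xv=np.array([.976,-.2177])
g=p.astype(int).sum(2);
for nm,(u,v) in dict(A=(252,224),B=(285,232),L=(265,251)).items():
    s=(slice(v-9,v+10),slice(u-9,u+10));m=(g[s]<170)&(P[s][...,2]<.075)
    n,l,st,ce=cv2.connectedComponentsWithStats(m.astype('uint8'));k=1+np.argmax(st[1:,4]);c=ce[k]+[u-9,v-9]
    Zs=P[s][...,2][l==k];top=np.nanpercentile(Zs,95)
    w=ray('top',*c,.0345 if nm=='L' else .021);print(nm,c,st[k],w,top,'tray',(w-o)@xv*1e3,(w-o)@yv*1e3)
for t in((27.5,17.5),(-60,-88),):print(t,o+(t[0]*xv+t[1]*yv)/1e3)
# pocket via crop circle
w=ray('top',225+227/5,200+145/5,.017);print('pocket px',w,((w-o)@xv,(w-o)@yv))
# grip bar
m=(P[...,2]>.053)&(P[...,2]<.066);m[:250]=0;m[285:]=0;m[:,:340]=0;m[:,375:]=0
q=P[m][:,:2];print('bar',m.sum(),np.median(q,0),np.percentile((q-o)@xv,[2,50,98]),np.percentile((q-o)@yv,[2,50,98]))
# lid inner edge: crop (365,150),(335,315)
for c in((365,150),(335,315)):
    w=ray('top',225+c[0]/5,200+c[1]/5,.0455);print('lid edge',((w-o)@xv,(w-o)@yv))
for u,v in((350,150),(310,165),(390,175),(165,135),(150,220)):print('obst',P[v,u])
# side view check
z=np.load('side0.npz');p,d=z['p'],z['d'];S=world('side',d)
m=(S[...,2]>.054)&(S[...,2]<.062)&(S[...,0]>.45)&(S[...,0]<.56)&(S[...,1]<-.28)&(S[...,1]>-.37)
print('side bar',m.sum(),S[m].mean(0) if m.any() else 0)
q=(S[...,:2]-o);tx=q@xv;ty=q@yv
m=(abs(tx)<.048)&(ty>-.04)&(ty<.084)&(p.sum(2)<130)&(S[...,2]>.02)&(S[...,2]<.06)
n,l,st,ce=cv2.connectedComponentsWithStats(m.astype('uint8'))
for k in range(1,n):
    if st[k,4]>8:print('side dark',ce[k],st[k,4],np.nanmean(tx[l==k]),np.nanmean(ty[l==k]),np.nanmax(S[l==k][:,2]))
print('proj L',proj('side',[*(o-.0325*xv+.0175*yv),.0345]))
c=cv2.resize(p[190:280,230:340],None,fx=5,fy=5,interpolation=cv2.INTER_CUBIC);cv2.imwrite('pics/crops.png',c[:,:,::-1])
E
```

```text
A [254.75 227.75] [10  9  5  7 12] [ 0.58209911 -0.05915154] 0.037184459587094265 tray 19.955704798227487 56.13859542771732
B [285.70886076 232.70886076] [ 4  4 13 12 79] [ 0.5691882  -0.14087747] 0.03822575059495905 tray 25.146386291371883 -26.436619506136577
L [263.40425532 249.59574468] [ 3  3 12 13 47] [ 0.52463084 -0.0826042 ] 0.05151548524693089 tray -31.02768523086777 20.737957059599047
(27.5, 17.5) [ 0.58104975 -0.09850675]
(-60, -88) [ 0.4726824 -0.182426 ]
pocket px [ 0.5790757  -0.10041461] (np.float64(0.025987818287973485), np.float64(0.015207642622497552))
bar 91 [ 0.49615886 -0.33231065] [-0.03003197 -0.00353981  0.02383391] [-0.23414293 -0.22925516 -0.22489683]
lid edge (np.float64(0.037934819387172136), np.float64(-0.05560729418938422))
lid edge (np.float64(-0.04835720403128025), np.float64(-0.0589220880028735))
obst [ 0.75542828 -0.28657709  0.18184317]
obst [ 0.72824257 -0.19684707  0.13732876]
obst [ 0.70329991 -0.38810021  0.14435901]
obst [0.7904072  0.14423055 0.17724248]
obst [0.58511936 0.14695189 0.27761987]
side bar 123 [ 0.49547055 -0.3345823   0.05787389]
side dark [280.12953368 215.97927461] 193 0.0352755200007292 0.04003918733330478 0.043427859656670176
side dark [256.74725275 223.10989011] 91 -0.036073216512151625 0.006057902345755707 0.050253185254038324
side dark [284.8        225.93333333] 15 0.023476988978192347 -0.026835775823516837 0.03841736151246622
proj L [256.83032396 222.83704003]
```

View pics/crops.png

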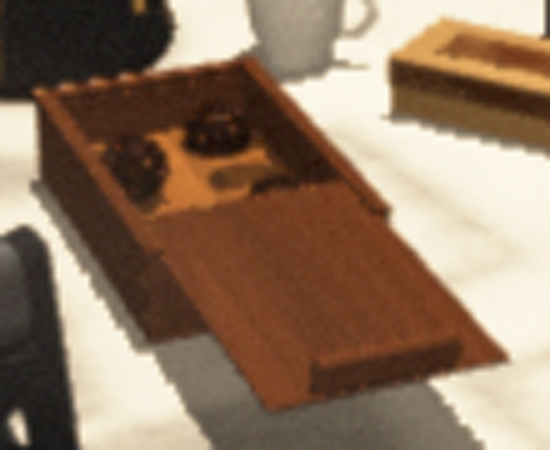

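```bash
R='{"x":3.2,"y":-2.76}'; python3 -m crank '[{"x":3.2,"y":-2.76},{"x":3.2,"y":-2.76},{"x":3.2,"y":-2.76},{"x":3.2,"y":-2.76},{"x":3.2,"y":-2.76}]' 0
python3 -m crank '[{"x":3.2,"y":-2.76},{"x":3.2,"y":-2.76},{"x":3.2,"y":-2.76},{"x":3.2,"y":-2.76},{"x":3.2,"y":-2.76}]'
python3 -m crank '[{"turn":0.117},{"turn":0.117},{"turn":0.117},{"turn":0.117},{}]'
python3 - <<'E'
from h import *
z=np.load('top0.npz');p,d=z['p'],z['d']
o=np.array([.5482,-.1102]);yv=np.array([.2177,.976]);xv=np.array([.976,-.2177])
for nm,u,v,zz in(('A',253,224.8,.021),('B',286.2,232,.021),('L',265.4,251,.0345)):
    w=ray('top',u,v,zz);print(nm,w,(w-o)@xv,(w-o)@yv)
E
```

```text
A [ 0.58988418 -0.05448592] 0.028554801050373616 0.06345158345361232
B [ 0.57106133 -0.14217218] 0.029272998987230053 -0.02622794044301285
L [ 0.52100016 -0.0878083 ] -0.03142172206462885 0.015932897816742477schema error: expected keys x, y, z, turn
schema error: expected keys x, y, z, turn
schema error: expected keys x, y, z, turn
```

```bash
python3 -m crank '[{"x":3.2,"y":-2.76,"z":0,"turn":0},{"x":3.2,"y":-2.76,"z":0,"turn":0},{"x":3.2,"y":-2.76,"z":0,"turn":0},{"x":3.2,"y":-2.76,"z":0,"turn":0},{"x":3.2,"y":-2.76,"z":0,"turn":0}]' 0
python3 -m crank '[{"x":3.2,"y":-2.76,"z":0,"turn":0},{"x":3.2,"y":-2.76,"z":0,"turn":0},{"x":3.2,"y":-2.76,"z":0,"turn":0},{"x":3.2,"y":-2.76,"z":0,"turn":0},{"x":3.2,"y":-2.76,"z":0,"turn":0}]'
python3 -m crank '[{"x":0,"y":0,"z":0,"turn":0.117},{"x":0,"y":0,"z":0,"turn":0.117},{"x":0,"y":0,"z":0,"turn":0.117},{"x":0,"y":0,"z":0,"turn":0.117},{"x":0,"y":0,"z":0,"turn":0}]'
```

```text
time: 0.6
tool_pos: [0.2751, -0.4311, 0.1995]
tool_rot: [-0.0, 0.992, 0.123, -0.0]
contact_force: [0.6, -0.1, 0.2]
gripper_width: 0.143
grasp_force: 0.0
time: 1.1
tool_pos: [0.3963, -0.2581, 0.1997]
tool_rot: [-0.0, 0.992, 0.123, -0.0]
contact_force: [0.3, -0.7, 0.2]
gripper_width: -0.0
grasp_force: 0.0
time: 1.6
tool_pos: [0.3956, -0.2595, 0.1996]
tool_rot: [-0.0, 0.994, -0.11, -0.0]
contact_force: [0.1, -0.1, -0.1]
gripper_width: -0.004
grasp_force: 0.0
```

```bash
python3 -m crank '[{"x":1.56,"y":-3.9,"z":0,"turn":0},{"x":1.56,"y":-3.9,"z":0,"turn":0},{"x":1.56,"y":-3.9,"z":0,"turn":0},{"x":1.56,"y":-3.9,"z":0,"turn":0},{"x":1.56,"y":-3.9,"z":0,"turn":0}]'
python3 -m crank '[{"x":0,"y":0,"z":3.5,"turn":0},{"x":0,"y":0,"z":3.5,"turn":0},{"x":0,"y":0,"z":3.5,"turn":0},{"x":0,"y":0,"z":3.2,"turn":0},{"x":0,"y":0,"z":0,"turn":0}]'
python3 - <<'E'
from h import *
p,d=grab('side');print(manip.state()['tool_pos'],manip.state()['contact_force'])
c=cv2.resize(p[170:260,210:330],None,fx=6,fy=6,interpolation=cv2.INTER_CUBIC);cv2.imwrite('pics/c1.png',c[:,:,::-1])
E
```

```text
time: 2.1
tool_pos: [0.5151, -0.0851, 0.1999]
tool_rot: [0.0, 0.994, -0.109, -0.0]
contact_force: [-0.0, -0.4, -0.0]
gripper_width: 0.001
grasp_force: 0.0
time: 2.6
tool_pos: [0.51, -0.0852, 0.0574]
tool_rot: [-0.001, 0.994, -0.109, -0.005]
contact_force: [-0.6, -0.2, -0.1]
gripper_width: -0.001
grasp_force: 0.0
[ 0.51222757 -0.08587843  0.06055677] [-0.18215129 -0.53020303  0.48146562]
```

View pics/c1.png

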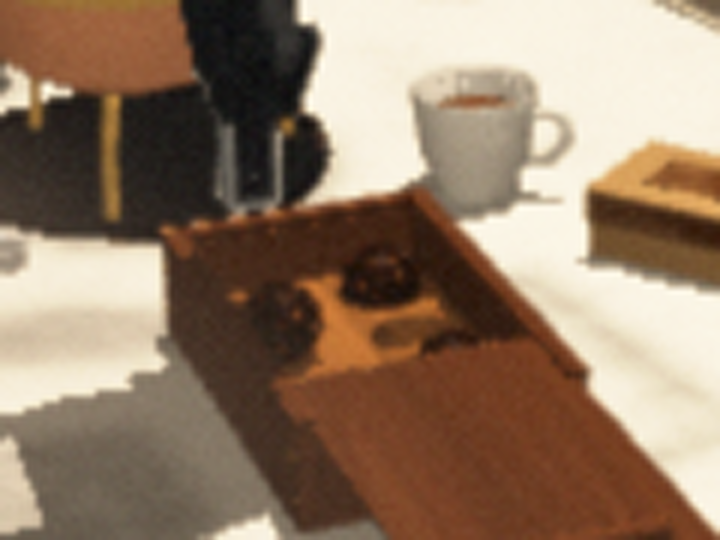

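The fingertip shows at about crop (250,210), up-left of the truffle at (288,315). I'll check that against the projection.

```bash
python3 -m crank '[{"x":0,"y":0,"z":0,"turn":0},{"x":0,"y":0,"z":0,"turn":0}]'
python3 - <<'E'
from h import *
s=manip.state();t=s['tool_pos'];print(t,s['contact_force'])
print('tcp proj',(proj('side',t)-[210,170])*6)
p,d=grab('side');S=world('side',d)
q=S[...,:2]-t[:2];m=(np.hypot(q[...,0],q[...,1])<.035)&(S[...,2]>.053)&(S[...,2]<.12)
print(m.sum(),np.percentile(S[m],[1,50,99],axis=0))
for dx,dy in((-11,0),(11,0),(0,14),(0,-14)):
    print(dx,dy,(proj('side',[t[0]+(dx*.976-dy*.2177)/1e3,t[1]+(-dx*.2177-dy*.976)/1e3,t[2]])-[210,170])*6)
v=(S[...,2]>.05)&(S[...,2]<.15)&(q[...,0]**2+q[...,1]**2<.06**2)
r,c=np.where(v);print(r.max(),c[r>=r.max()-1])
print(S[200:212:2,246:260:3].round(3).tolist())
E
```

```text
time: 2.85
tool_pos: [0.5164, -0.0872, 0.0658]
tool_rot: [0.0, 0.994, -0.11, 0.002]
contact_force: [0.2, 0.3, -0.4]
gripper_width: -0.001
grasp_force: 0.0
[ 0.51637971 -0.08723888  0.06579006] [ 0.21261657  0.33080817 -0.39466966]
tcp proj [266.65886573 251.95769842]
84 [[ 0.5028091  -0.10349743  0.09686191]
 [ 0.51001216 -0.09501505  0.10976032]
 [ 0.52397695 -0.07633214  0.11953451]]
-11 0 [240.2015492  256.45513295]
11 0 [292.97197839 247.48477687]
0 14 [277.16754044 265.71014017]
0 -14 [256.34885986 238.46524964]
217 [255 256]
[[[0.598, 0.109, 0.007], [0.604, 0.101, 0.008], [0.508, -0.093, 0.101], [0.516, -0.094, 0.099], [0.522, -0.097, 0.099]], [[0.591, 0.095, 0.007], [0.6, 0.094, 0.005], [0.607, 0.09, 0.005], [0.607, 0.073, 0.011], [0.615, 0.071, 0.01]], [[0.585, 0.084, 0.007], [0.586, 0.069, 0.012], [0.594, 0.067, 0.011], [0.605, 0.07, 0.007], [0.618, 0.076, 0.002]], [[0.574, 0.065, 0.011], [0.542, -0.014, 0.048], [0.548, -0.019, 0.048], [0.557, -0.018, 0.045], [0.561, -0.026, 0.047]], [[0.531, -0.016, 0.046], [0.544, -0.01, 0.04], [0.549, -0.016, 0.041], [0.553, -0.024, 0.043], [0.562, -0.023, 0.04]], [[0.533, -0.013, 0.039], [0.539, -0.017, 0.039], [0.545, -0.022, 0.039], [0.554, -0.022, 0.036], [0.565, -0.018, 0.032]]]
```

```bash
python3 -m crank '[{"x":0,"y":0,"z":0,"turn":0},{"x":0,"y":0,"z":0,"turn":0},{"x":0,"y":0,"z":0,"turn":0}]'
python3 - <<'E'
from h import *
p,d=grab('side');t=manip.state()['tool_pos'];print(t)
u,v=map(int,proj('side',t));p=p.copy();p[v,u]=[0,255,0]
c=cv2.resize(p[140:240,200:310],None,fx=6,fy=6,interpolation=cv2.INTER_NEAREST);cv2.imwrite('pics/c2.png',c[:,:,::-1])
E
```

```text
time: 3.2
tool_pos: [0.5148, -0.0867, 0.0637]
tool_rot: [0.0, 0.994, -0.11, 0.0]
contact_force: [0.1, 0.2, -0.1]
gripper_width: -0.0
grasp_force: 0.0
[ 0.51468196 -0.08662365  0.06341177]
```

View pics/c2.png

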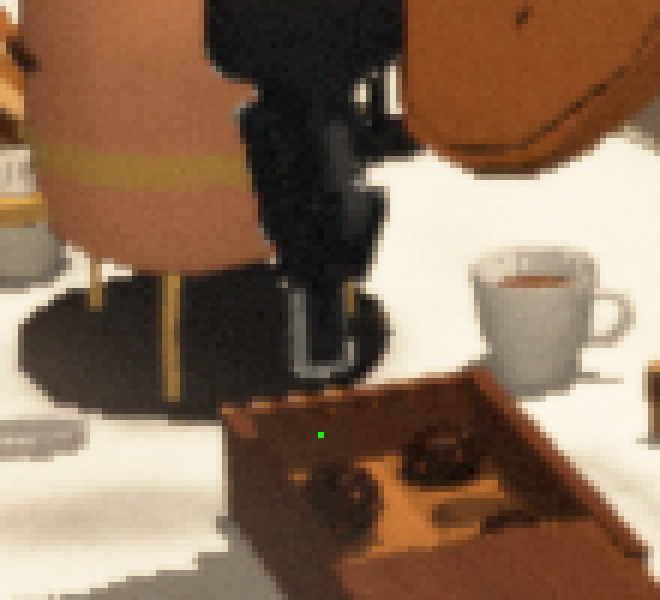

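The tip shows at crop (325,375), about 10 px above the projected TCP at (321,435). It may be physically higher than the reading, so I'll feel for contact with small steps.

```bash
python3 -m crank '[{"x":0,"y":0,"z":0.15,"turn":0},{"x":0,"y":0,"z":0.15,"turn":0},{"x":0,"y":0,"z":0.15,"turn":0},{"x":0,"y":0,"z":0.15,"turn":0},{"x":0,"y":0,"z":0,"turn":0}]'
python3 - <<'E'
from h import *
p,d=grab('side');t=manip.state()['tool_pos'];print(t)
S=world('side',d);print(proj('side',t))
for r in range(194,214,2):print(r,[(p[r,c].sum(),*(S[r,c]*1e3).round()) for c in range(250,260,3)])
print(ray('side',254,203,.09),ray('side',254,203,.08))
print(manip.state()['joint_pos'])
E
```

```text
time: 3.75
tool_pos: [0.5142, -0.0865, 0.0566]
tool_rot: [-0.0, 0.994, -0.11, -0.0]
contact_force: [0.1, -0.1, 0.3]
gripper_width: -0.005
grasp_force: 0.0
[ 0.51439141 -0.08653637  0.05687046]
[253.74022127 215.46928794]
194 [(np.uint64(235), np.float64(507.0), np.float64(-87.0), np.float64(115.0)), (np.uint64(74), np.float64(509.0), np.float64(-98.0), np.float64(118.0)), (np.uint64(101), np.float64(517.0), np.float64(-98.0), np.float64(116.0)), (np.uint64(70), np.float64(650.0), np.float64(125.0), np.float64(7.0))]
196 [(np.uint64(281), np.float64(504.0), np.float64(-92.0), np.float64(112.0)), (np.uint64(65), np.float64(509.0), np.float64(-97.0), np.float64(113.0)), (np.uint64(106), np.float64(515.0), np.float64(-101.0), np.float64(113.0)), (np.uint64(80), np.float64(646.0), np.float64(119.0), np.float64(3.0))]
198 [(np.uint64(282), np.float64(505.0), np.float64(-90.0), np.float64(106.0)), (np.uint64(74), np.float64(509.0), np.float64(-97.0), np.float64(108.0)), (np.uint64(108), np.float64(515.0), np.float64(-100.0), np.float64(107.0)), (np.uint64(76), np.float64(634.0), np.float64(
[... 1580 characters left out ...]
-21.0), np.float64(40.0)), (np.uint64(135), np.float64(550.0), np.float64(-19.0), np.float64(36.0)), (np.uint64(129), np.float64(557.0), np.float64(-22.0), np.float64(36.0)), (np.uint64(124), np.float64(564.0), np.float64(-25.0), np.float64(35.0))]
212 [(np.uint64(149), np.float64(541.0), np.float64(-19.0), np.float64(33.0)), (np.uint64(144), np.float64(549.0), np.float64(-21.0), np.float64(32.0)), (np.uint64(134), np.float64(557.0), np.float64(-22.0), np.float64(30.0)), (np.uint64(143), np.float64(564.0), np.float64(-25.0), np.float64(30.0))]
[ 0.51561338 -0.08860024] [ 0.52651245 -0.06864181]
[-3.09417448e-01 -5.93400466e-02  1.97467849e+00  2.48920859e-05
  1.22667320e+00  1.48161533e+00]
```

```bash
python3 -m crank '[{"x":0,"y":0,"z":0.1,"turn":0},{"x":0,"y":0,"z":0.1,"turn":0},{"x":0,"y":0,"z":0,"turn":0},{"x":0,"y":0,"z":0,"turn":0}]';python3 -m crank '[{"x":0,"y":0,"z":0.08,"turn":0},{"x":0,"y":0,"z":0,"turn":0},{"x":0,"y":0,"z":0,"turn":0}]'
```

```text
time: 4.2
tool_pos: [0.5145, -0.0866, 0.0551]
tool_rot: [-0.0, 0.994, -0.11, -0.0]
contact_force: [0.4, 0.5, 0.1]
gripper_width: 0.0
grasp_force: 0.0
time: 4.5
tool_pos: [0.5145, -0.0866, 0.0543]
tool_rot: [-0.0, 0.994, -0.11, 0.0]
contact_force: [-0.3, 0.6, -0.3]
gripper_width: 0.001
grasp_force: 0.0
```

```bash
python3 -m crank '[{"x":0,"y":0,"z":0.06,"turn":0},{"x":0,"y":0,"z":0,"turn":0},{"x":0,"y":0,"z":0,"turn":0}]';python3 -m crank '[{"x":0,"y":0,"z":0.06,"turn":0},{"x":0,"y":0,"z":0,"turn":0},{"x":0,"y":0,"z":0,"turn":0}]'
```

```text
time: 4.8
tool_pos: [0.5145, -0.0866, 0.0537]
tool_rot: [-0.0, 0.994, -0.11, -0.0]
contact_force: [-0.8, 0.0, -0.9]
gripper_width: 0.003
grasp_force: 0.0
time: 5.1
tool_pos: [0.5145, -0.0866, 0.0531]
tool_rot: [-0.0, 0.994, -0.11, -0.0]
contact_force: [0.3, -0.2, 0.2]
gripper_width: 0.002
grasp_force: 0.0
```

```bash
python3 -m crank '[{"x":0,"y":0,"z":0.06,"turn":0},{"x":0,"y":0,"z":0,"turn":0},{"x":0,"y":0,"z":0,"turn":0}]';python3 -m crank '[{"x":0,"y":0,"z":0.06,"turn":0},{"x":0,"y":0,"z":0,"turn":0},{"x":0,"y":0,"z":0,"turn":0}]'
python3 - <<'E'
from h import *
# where was the tip at the start, fingers open
z=np.load('side0.npz');S=world('side',z['d'])
t=np.array([.1532,-.6053,.199]);q=np.hypot(S[...,0]-t[0],S[...,1]-t[1])
m=(q<.085)&(S[...,2]>.13)&(S[...,2]<.32);print(m.sum(),np.nanpercentile(S[m],[0,.5,1,5,50],axis=0))
E
```

```text
time: 5.4
tool_pos: [0.5145, -0.0866, 0.0525]
tool_rot: [0.0, 0.994, -0.11, -0.0]
contact_force: [0.7, -0.2, 0.4]
gripper_width: 0.001
grasp_force: 0.0
time: 5.7
tool_pos: [0.5145, -0.0865, 0.0518]
tool_rot: [-0.0, 0.994, -0.11, -0.0]
contact_force: [-0.1, 0.3, 1.1]
gripper_width: -0.002
grasp_force: 0.0
3082 [[ 0.12252696 -0.68055349  0.24286269]
 [ 0.12357688 -0.6788469   0.24433363]
 [ 0.1240523  -0.67851178  0.24535555]
 [ 0.12738713 -0.67609469  0.25129957]
 [ 0.15133323 -0.64301907  0.29662467]]
```

```bash
python3 -m crank '[{"x":0,"y":0,"z":0.04,"turn":0},{"x":0,"y":0,"z":0,"turn":0},{"x":0,"y":0,"z":0,"turn":0}]'; python3 -m crank '[{"x":0,"y":0,"z":0,"turn":0},{"x":0,"y":0,"z":0,"turn":0}]'
```

```text
time: 6.0
tool_pos: [0.5145, -0.0866, 0.0515]
tool_rot: [-0.0, 0.994, -0.11, -0.0]
contact_force: [-0.3, 0.6, 1.1]
gripper_width: 0.003
grasp_force: 0.0
time: 6.2
tool_pos: [0.5145, -0.0866, 0.0515]
tool_rot: [-0.0, 0.994, -0.11, 0.0]
contact_force: [0.2, 1.2, 0.1]
gripper_width: 0.001
grasp_force: 0.0
```

```bash
python3 -m crank '[{"x":0,"y":0,"z":0.06,"turn":0},{"x":0,"y":0,"z":0,"turn":0},{"x":0,"y":0,"z":0,"turn":0}]'; python3 -m crank '[{"x":0,"y":0,"z":0.06,"turn":0},{"x":0,"y":0,"z":0,"turn":0},{"x":0,"y":0,"z":0,"turn":0}]'
```

```text
time: 6.5
tool_pos: [0.5145, -0.0866, 0.0509]
tool_rot: [-0.0, 0.994, -0.11, -0.0]
contact_force: [0.1, 0.2, -0.7]
gripper_width: -0.003
grasp_force: 0.0
time: 6.8
tool_pos: [0.5145, -0.0866, 0.0503]
tool_rot: [-0.0, 0.994, -0.11, -0.0]
contact_force: [0.4, -0.3, -0.2]
gripper_width: -0.0
grasp_force: 0.0
```

```bash
python3 -m crank '[{"x":0,"y":0,"z":0.3,"turn":0},{"x":0,"y":0,"z":0.3,"turn":0},{"x":0,"y":0,"z":0.3,"turn":0},{"x":0,"y":0,"z":0.3,"turn":0},{"x":0,"y":0,"z":0,"turn":0}]'
python3 - <<'E'
from h import *
p,d=grab('side');t=manip.state()['tool_pos'];print(t,manip.state()['contact_force'])
S=world('side',d);m=(np.hypot(S[...,0]-t[0],S[...,1]-t[1])<.03)&(S[...,2]>.055)&(S[...,2]<.13)
print(np.percentile(S[m],[0,1,3,50],axis=0).round(4))
c=cv2.resize(p[160:240,210:310],None,fx=7,fy=7,interpolation=cv2.INTER_NEAREST);cv2.imwrite('pics/c3.png',c[:,:,::-1])
E
```

```text
time: 7.3
tool_pos: [0.514, -0.0864, 0.0375]
tool_rot: [-0.0, 0.994, -0.11, -0.001]
contact_force: [0.3, 0.6, -0.1]
gripper_width: 0.005
grasp_force: 0.0
[ 0.51421996 -0.08647849  0.03785362] [-0.20885529 -0.1004783  -0.21796688]
[[ 0.495  -0.1159  0.0683]
 [ 0.4969 -0.1151  0.0695]
 [ 0.4983 -0.1128  0.0705]
 [ 0.506  -0.0952  0.0942]]
```

View pics/c3.png

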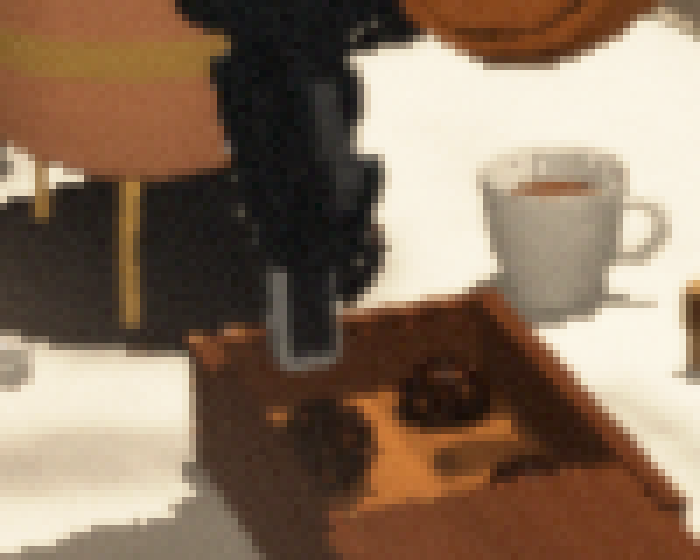

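The tip's lower edge is at crop (307,365), clearly above the truffle at (335,445). So the true tip end is about 31 mm above the reported TCP, and I expect contact at a reading of about 0.021.

```bash
python3 -m crank '[{"x":0,"y":0,"z":0.3,"turn":0},{"x":0,"y":0,"z":0.3,"turn":0},{"x":0,"y":0,"z":0.3,"turn":0},{"x":0,"y":0,"z":0.2,"turn":0},{"x":0,"y":0,"z":0,"turn":0}]'; python3 -m crank '[{"x":0,"y":0,"z":0.08,"turn":0},{"x":0,"y":0,"z":0,"turn":0},{"x":0,"y":0,"z":0,"turn":0},{"x":0,"y":0,"z":0,"turn":0}]'
```

```text
time: 7.85
tool_pos: [0.5141, -0.0865, 0.0268]
tool_rot: [-0.0, 0.994, -0.11, -0.0]
contact_force: [0.0, -0.5, -0.1]
gripper_width: -0.004
grasp_force: 0.0
time: 8.25
tool_pos: [0.5146, -0.0866, 0.0267]
tool_rot: [0.0, 0.994, -0.11, 0.0]
contact_force: [-0.7, 0.6, -0.2]
gripper_width: 0.0
grasp_force: 0.0
```

```bash
python3 -m crank '[{"x":0,"y":0,"z":0.06,"turn":0},{"x":0,"y":0,"z":0,"turn":0},{"x":0,"y":0,"z":0,"turn":0}]'; python3 -m crank '[{"x":0,"y":0,"z":0.06,"turn":0},{"x":0,"y":0,"z":0,"turn":0},{"x":0,"y":0,"z":0,"turn":0}]'
```

```text
time: 8.55
tool_pos: [0.5145, -0.0866, 0.0259]
tool_rot: [-0.0, 0.994, -0.11, -0.0]
contact_force: [0.3, 0.2, 0.6]
gripper_width: -0.003
grasp_force: 0.0
time: 8.85
tool_pos: [0.5145, -0.0866, 0.0252]
tool_rot: [-0.0, 0.994, -0.11, -0.0]
contact_force: [0.0, -0.5, 0.3]
gripper_width: 0.0
grasp_force: 0.0
```

```bash
python3 -m crank '[{"x":0,"y":0,"z":0.06,"turn":0},{"x":0,"y":0,"z":0,"turn":0},{"x":0,"y":0,"z":0,"turn":0}]'; python3 -m crank '[{"x":0,"y":0,"z":0.06,"turn":0},{"x":0,"y":0,"z":0,"turn":0},{"x":0,"y":0,"z":0,"turn":0}]'
```

```text
time: 9.15
tool_pos: [0.5145, -0.0866, 0.0247]
tool_rot: [-0.0, 0.994, -0.11, -0.0]
contact_force: [-0.0, -0.5, 0.3]
gripper_width: -0.002
grasp_force: 0.0
time: 9.45
tool_pos: [0.5145, -0.0866, 0.0241]
tool_rot: [0.0, 0.994, -0.11, 0.0]
contact_force: [-0.6, -0.1, 0.8]
gripper_width: 0.004
grasp_force: 0.0
```

```bash
python3 -m crank '[{"x":0,"y":0,"z":0.05,"turn":0},{"x":0,"y":0,"z":0,"turn":0},{"x":0,"y":0,"z":0,"turn":0}]'
```

```text
time: 9.75
tool_pos: [0.5145, -0.0866, 0.0236]
tool_rot: [0.0, 0.994, -0.11, -0.0]
contact_force: [0.5, -0.8, 0.1]
gripper_width: -0.0
grasp_force: 0.0
```

```bash
python3 -m crank '[{"x":0,"y":0,"z":0.05,"turn":0},{"x":0,"y":0,"z":0,"turn":0},{"x":0,"y":0,"z":0,"turn":0}]'; python3 -m crank '[{"x":0,"y":0,"z":0.05,"turn":0},{"x":0,"y":0,"z":0,"turn":0},{"x":0,"y":0,"z":0,"turn":0}]'
```

```text
time: 10.05
tool_pos: [0.5145, -0.0866, 0.0231]
tool_rot: [-0.0, 0.994, -0.11, -0.0]
contact_force: [0.3, 0.1, -0.3]
gripper_width: 0.002
grasp_force: 0.0
time: 10.35
tool_pos: [0.5145, -0.0866, 0.0226]
tool_rot: [-0.0, 0.994, -0.11, -0.0]
contact_force: [0.3, -0.1, 0.4]
gripper_width: -0.002
grasp_force: 0.0
```

```bash
python3 -m crank '[{"x":0,"y":0,"z":0.05,"turn":0},{"x":0,"y":0,"z":0,"turn":0},{"x":0,"y":0,"z":0,"turn":0}]'
```

```text
time: 10.65
tool_pos: [0.5145, -0.0866, 0.0221]
tool_rot: [-0.0, 0.994, -0.11, -0.0]
contact_force: [0.8, 0.3, -0.7]
gripper_width: -0.0
grasp_force: 0.0
```

```bash
python3 -m crank '[{"x":0,"y":0,"z":0.05,"turn":0},{"x":0,"y":0,"z":0,"turn":0},{"x":0,"y":0,"z":0,"turn":0}]'; python3 -m crank '[{"x":0,"y":0,"z":0.05,"turn":0},{"x":0,"y":0,"z":0,"turn":0},{"x":0,"y":0,"z":0,"turn":0}]'
```

```text
time: 10.95
tool_pos: [0.5145, -0.0866, 0.0216]
tool_rot: [-0.0, 0.994, -0.11, -0.0]
contact_force: [0.6, 0.8, -0.2]
gripper_width: -0.004
grasp_force: 0.0
time: 11.25
tool_pos: [0.5145, -0.0866, 0.0211]
tool_rot: [-0.0, 0.994, -0.11, -0.0]
contact_force: [0.4, 0.2, 0.6]
gripper_width: 0.002
grasp_force: 0.0
```

```bash
python3 -c "
from h import *
p,d=grab('side');t=manip.state()['tool_pos'];S=world('side',d)
print(t,manip.state()['contact_force'])
m=(np.hypot(S[...,0]-t[0],S[...,1]-t[1])<.03)&(S[...,2]>.0545)&(S[...,2]<.1);print(np.percentile(S[m],[0,1,3,50],axis=0).round(4))
for c in range(248,264,2):print(c,[(int(p[r,c].sum()),int(1e3*S[r,c,2]),int(-1e3*S[r,c,1])) for r in range(208,226,2)])
"
```

```text
[ 0.51452285 -0.08657293  0.02109755] [-0.56589567  0.10206239  0.25607861]
[[ 0.4975 -0.1051  0.0549]
 [ 0.4987 -0.1035  0.0556]
 [ 0.501  -0.1026  0.0564]
 [ 0.5068 -0.0953  0.076 ]]
248 [(173, 73, 72), (175, 39, 17), (174, 33, 16), (183, 29, 18), (155, 23, 18), (175, 18, 18), (156, 46, 82), (144, 50, 97), (147, 47, 101)]
250 [(287, 81, 91), (311, 75, 90), (295, 70, 89), (288, 65, 89), (284, 59, 89), (276, 15, 16), (198, 42, 77), (126, 48, 97), (140, 46, 103)]
252 [(108, 84, 101), (118, 77, 96), (109, 72, 96), (130, 67, 96), (170, 61, 95), (291, 53, 90), (109, 44, 82), (123, 41, 88), (118, 36, 88)]
254 [(80, 81, 97), (84, 77, 98), (97, 69, 94), (105, 64, 94), (131, 62, 100), (275, 51, 89), (89, 46, 90), (91, 45, 97), (99, 40, 97)]
256 [(89, 81, 100), (97, 76, 99), (101, 70, 97), (102, 65, 99), (168, 60, 99), (199, 53, 96), (79, 47, 93), (104, 44, 99), (117, 40, 100)]
258 [(230, 78, 96), (229, 71, 93), (217, 67, 96), (189, 63, 98), (248, 56, 93), (124, 48, 88), (87, 45, 93), (87, 42, 97), (91, 39, 100)]
260 [(120, 40, 25), (131, 33, 23), (136, 30, 28), (134, 24, 27), (192, 17, 24), (152, 47, 89), (94, 46, 98), (111, 43, 101), (96, 36, 99)]
262 [(143, 36, 21), (131, 32, 24), (131, 28, 26), (125, 22, 27), (228, 16, 26), (360, 17, 37), (175, 43, 94), (127, 38, 95), (180, 38, 105)]
```

```bash
python3 -m crank '[{"x":0,"y":0,"z":0.05,"turn":0},{"x":0,"y":0,"z":0,"turn":0},{"x":0,"y":0,"z":0,"turn":0}]'; python3 -m crank '[{"x":0,"y":0,"z":0.04,"turn":0},{"x":0,"y":0,"z":0,"turn":0},{"x":0,"y":0,"z":0,"turn":0}]'
```

```text
time: 11.6
tool_pos: [0.5145, -0.0866, 0.0206]
tool_rot: [-0.0, 0.994, -0.11, -0.0]
contact_force: [0.0, -0.1, 1.1]
gripper_width: -0.003
grasp_force: 0.0
time: 11.9
tool_pos: [0.5145, -0.0866, 0.0202]
tool_rot: [-0.0, 0.994, -0.11, -0.0]
contact_force: [-1.0, -0.4, -0.4]
gripper_width: -0.001
grasp_force: 0.0
```

```bash
python3 -m crank '[{"x":0,"y":0,"z":0.05,"turn":0},{"x":0,"y":0,"z":0,"turn":0},{"x":0,"y":0,"z":0,"turn":0}]'
```

```text
time: 12.2
tool_pos: [0.5146, -0.0866, 0.0198]
tool_rot: [0.0, 0.994, -0.11, 0.0]
contact_force: [-0.3, 0.2, 0.3]
gripper_width: 0.0
grasp_force: 0.3
```

```bash
python3 -m crank '[{"x":0,"y":0,"z":0.04,"turn":0},{"x":0,"y":0,"z":0,"turn":0},{"x":0,"y":0,"z":0,"turn":0}]'
```

```text
time: 12.5
tool_pos: [0.5148, -0.0866, 0.0195]
tool_rot: [0.0, 0.994, -0.11, 0.0]
contact_force: [-0.5, -0.1, 1.7]
gripper_width: -0.004
grasp_force: 0.9
```

```bash
python3 -m crank '[{"x":0,"y":0,"z":0.03,"turn":0},{"x":0,"y":0,"z":0,"turn":0},{"x":0,"y":0,"z":0,"turn":0}]'
```

```text
time: 12.8
tool_pos: [0.5149, -0.0867, 0.0193]
tool_rot: [0.0, 0.994, -0.11, 0.0]
contact_force: [-0.6, -0.2, 3.6]
gripper_width: 0.001
grasp_force: 1.7
```

```bash
python3 -m crank '[{"x":0.15,"y":0,"z":0,"turn":0},{"x":0.15,"y":0,"z":0,"turn":0},{"x":0.15,"y":0,"z":0,"turn":0}]'
```

```text
time: 13.1
tool_pos: [0.5194, -0.0877, 0.0194]
tool_rot: [0.0, 0.994, -0.11, 0.0]
contact_force: [0.6, 0.3, 4.8]
gripper_width: 0.005
grasp_force: 2.4
```

```bash
python3 -m crank '[{"x":0.15,"y":0,"z":0,"turn":0},{"x":0.15,"y":0,"z":0,"turn":0},{"x":0,"y":0,"z":0,"turn":0}]'
```

```text
time: 13.4
tool_pos: [0.5224, -0.0884, 0.0193]
tool_rot: [0.0, 0.994, -0.11, 0.0]
contact_force: [0.0, -0.5, 4.9]
gripper_width: -0.001
grasp_force: 2.6
```

```bash
python3 -m crank '[{"x":0.15,"y":0,"z":-0.02,"turn":0},{"x":0.15,"y":0,"z":0,"turn":0},{"x":0.15,"y":0,"z":0,"turn":0}]'
```

```text
time: 13.7
tool_pos: [0.5264, -0.0894, 0.0193]
tool_rot: [0.0, 0.994, -0.11, 0.0]
contact_force: [-0.8, -0.0, 5.5]
gripper_width: 0.001
grasp_force: 2.7
```

```bash
python3 -m crank '[{"x":0.15,"y":0,"z":-0.02,"turn":0},{"x":0.15,"y":0,"z":0,"turn":0},{"x":0.15,"y":0,"z":0,"turn":0},{"x":0,"y":0,"z":0,"turn":0}]'
python3 -c "
from h import *
p,d=grab('side');S=world('side',d);print(manip.state()['tool_pos'])
c=cv2.resize(p[170:250,210:310],None,fx=7,fy=7,interpolation=cv2.INTER_NEAREST);cv2.imwrite('pics/c4.png',c[:,:,::-1])
"
```

```text
time: 14.1
tool_pos: [0.5309, -0.0904, 0.0195]
tool_rot: [0.0, 0.994, -0.11, 0.0]
contact_force: [0.6, -1.3, 5.5]
gripper_width: 0.001
grasp_force: 2.5
[ 0.53085411 -0.09032651  0.01950355]
```

View pics/c4.png

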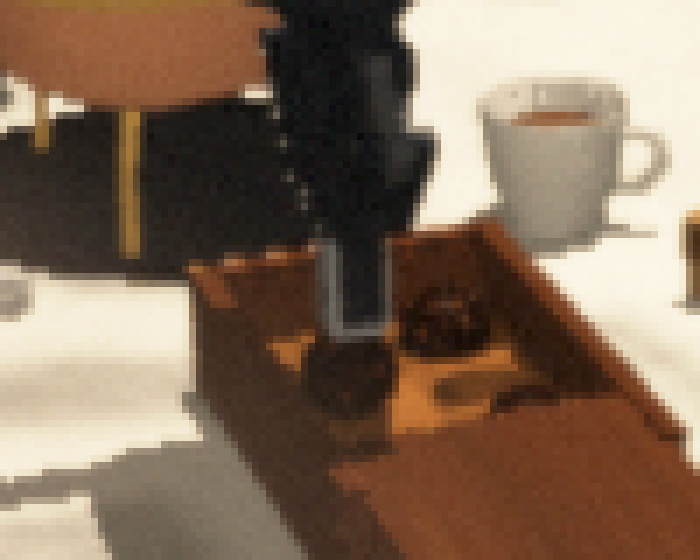

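The fingertip is on the truffle, now at crop (347,378), and it has rolled about 8 mm off the wall. I'll continue the stroke.

```bash
python3 -m crank '[{"x":0.15,"y":0,"z":-0.03,"turn":0},{"x":0.15,"y":0,"z":0,"turn":0},{"x":0.15,"y":0,"z":0,"turn":0},{"x":0.15,"y":0,"z":0,"turn":0}]'
```

```text
time: 14.55
tool_pos: [0.5365, -0.0914, 0.0196]
tool_rot: [-0.0, 0.994, -0.11, -0.0]
contact_force: [0.5, -0.9, 4.1]
gripper_width: 0.0
grasp_force: 2.1
```

```bash
python3 -m crank '[{"x":0.15,"y":0,"z":0,"turn":0},{"x":0.15,"y":0,"z":0,"turn":0},{"x":0.15,"y":0,"z":0,"turn":0},{"x":0.15,"y":0,"z":0,"turn":0},{"x":0,"y":0,"z":0,"turn":0}]'
```

```text
time: 15.05
tool_pos: [0.5423, -0.0928, 0.0195]
tool_rot: [-0.0, 0.994, -0.11, -0.0]
contact_force: [0.6, -0.6, 2.1]
gripper_width: 0.002
grasp_force: 1.5
```

```bash
python3 -m crank '[{"x":0.15,"y":0,"z":0.01,"turn":0},{"x":0.15,"y":0,"z":0,"turn":0},{"x":0,"y":0,"z":0,"turn":0},{"x":0,"y":0,"z":0,"turn":0}]'
python3 -m crank '[{"x":0,"y":0,"z":-0.2,"turn":0},{"x":0,"y":0,"z":-0.6,"turn":0},{"x":-0.5,"y":0,"z":0,"turn":0},{"x":-0.5,"y":0,"z":0,"turn":0},{"x":-0.6,"y":0,"z":0,"turn":0}]'
python3 -m crank '[{"x":0,"y":0,"z":0,"turn":0},{"x":0,"y":0,"z":0,"turn":0},{"x":0,"y":0,"z":0,"turn":0}]'
cat >> h.py <<'E'
o=np.array([.549,-.110]);yv=np.array([.2187,.9758]);xv=np.array([.9758,-.2187])
def ball(name='side',save=None):
    p,d=grab(name);S=world(name,d);t=manip.state()['tool_pos']
    q=S[...,:2]-o;tx=q@xv;ty=q@yv
    m=(abs(tx)<.047)&(ty>-.05)&(ty<.05)&(p.sum(2)<150)&(S[...,2]>.024)&(S[...,2]<.053)&(tx<.02)
    m=cv2.morphologyEx(m.astype('uint8'),cv2.MORPH_OPEN,np.ones((3,3)))
    n,l,st,ce=cv2.connectedComponentsWithStats(m)
    for k in range(1,n):
        if st[k,4]<15: continue
        P=S[l==k];c=ce[k]
        w=ray(name,st[k,0]+st[k,2]/2-.5,st[k,1]+st[k,3]/2-.5,.0345)-o
        # sphere fit R=17.5
        from scipy.optimize import least_squares
        f=least_squares(lambda x:np.linalg.norm(P-x,axis=1)-.0175,[*(o+w),.0345],loss='soft_l1',f_scale=.002).x
        print('blob',st[k],'bbox tray',(w@xv*1e3).round(1),(w@yv*1e3).round(1),'sphere tray',((f[:2]-o)@xv*1e3).round(1),((f[:2]-o)@yv*1e3).round(1),'z',f[2].round(4),'top',np.percentile(P[:,2],98).round(4))
    print('tip tray',((t[:2]-o)@xv*1e3).round(1),((t[:2]-o)@yv*1e3).round(1),t[2].round(4))
    if save:
        c=cv2.resize(p[170:250,210:310],None,fx=7,fy=7,interpolation=cv2.INTER_NEAREST);cv2.imwrite('pics/'+save,c[:,:,::-1])
E
python3 -c "
from h import *
ball(save='c5.png')"
```

```text
time: 15.45
tool_pos: [0.5452, -0.0934, 0.0195]
tool_rot: [-0.0, 0.994, -0.11, -0.0]
contact_force: [-0.1, 1.5, 2.3]
gripper_width: -0.002
grasp_force: 1.4
time: 15.95
tool_pos: [0.5289, -0.0898, 0.0274]
tool_rot: [-0.0, 0.994, -0.11, -0.0]
contact_force: [0.1, -0.1, 0.6]
gripper_width: -0.004
grasp_force: 0.0
time: 16.25
tool_pos: [0.5297, -0.09, 0.0276]
tool_rot: [-0.0, 0.994, -0.11, 0.0]
contact_force: [0.5, 0.7, -0.6]
gripper_width: -0.001
grasp_force: 0.0
blob [254 216  13  13 135] bbox tray -22.7 19.6 sphere tray -22.2 18.1 z 0.0323 top 0.0499
tip tray -23.1 15.3 0.0277
```

View pics/c5.png

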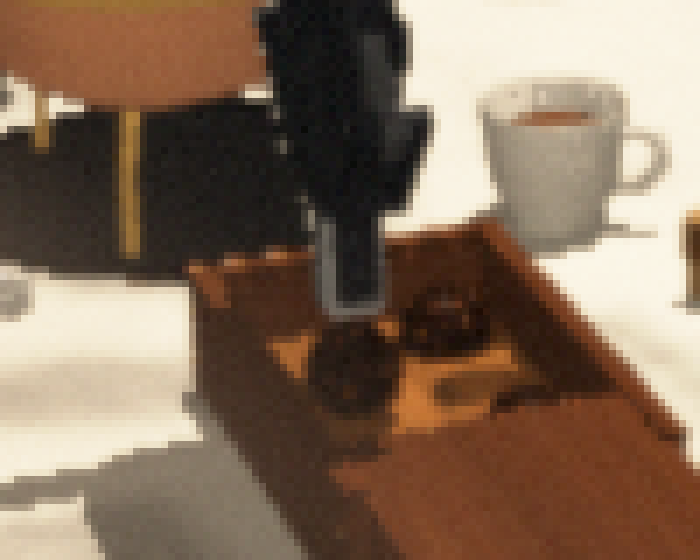

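Truffle is at about crop (353,368), roughly tray (-21, 18). It settled back slightly on release. Starting the second stroke.

```bash
python3 -m crank '[{"x":-0.35,"y":0,"z":0.1,"turn":0},{"x":-0.35,"y":-0.2,"z":0.2,"turn":0},{"x":0,"y":0,"z":0.25,"turn":0},{"x":0,"y":0,"z":0,"turn":0},{"x":0,"y":0,"z":0,"turn":0}]'
python3 -m crank '[{"x":0,"y":0,"z":0.06,"turn":0},{"x":0,"y":0,"z":0,"turn":0},{"x":0,"y":0,"z":0,"turn":0}]'
```

```text
time: 16.8
tool_pos: [0.5232, -0.0864, 0.0219]
tool_rot: [-0.0, 0.994, -0.11, -0.0]
contact_force: [-0.5, -0.2, 0.1]
gripper_width: 0.004
grasp_force: 0.0
time: 17.1
tool_pos: [0.5234, -0.0866, 0.0216]
tool_rot: [0.0, 0.994, -0.11, 0.0]
contact_force: [-0.6, -0.3, 0.4]
gripper_width: 0.001
grasp_force: 0.0
```

```bash
python3 -m crank '[{"x":0,"y":0,"z":0.05,"turn":0},{"x":0,"y":0,"z":0,"turn":0},{"x":0,"y":0,"z":0,"turn":0}]'
```

```text
time: 17.4
tool_pos: [0.5232, -0.0865, 0.021]
tool_rot: [-0.0, 0.994, -0.11, -0.0]
contact_force: [0.2, -0.1, -0.3]
gripper_width: -0.0
grasp_force: 0.0
```

```bash
python3 -m crank '[{"x":0,"y":0,"z":0.06,"turn":0},{"x":0,"y":0,"z":0,"turn":0},{"x":0,"y":0,"z":0,"turn":0}]'; python3 -m crank '[{"x":0,"y":0,"z":0.05,"turn":0},{"x":0,"y":0,"z":0,"turn":0},{"x":0,"y":0,"z":0,"turn":0}]'
```

```text
time: 17.7
tool_pos: [0.5232, -0.0865, 0.0204]
tool_rot: [-0.0, 0.994, -0.11, -0.0]
contact_force: [0.3, -0.5, -0.8]
gripper_width: 0.006
grasp_force: 0.0
time: 18.0
tool_pos: [0.5233, -0.0865, 0.02]
tool_rot: [0.0, 0.994, -0.11, 0.0]
contact_force: [0.0, 0.8, 0.2]
gripper_width: 0.003
grasp_force: 0.2
```

```bash
python3 -m crank '[{"x":0,"y":0,"z":0.05,"turn":0},{"x":0,"y":0,"z":0,"turn":0},{"x":0,"y":0,"z":0,"turn":0}]'
```

```text
time: 18.3
tool_pos: [0.5235, -0.0866, 0.0196]
tool_rot: [0.0, 0.994, -0.11, 0.0]
contact_force: [-0.4, -0.2, 1.9]
gripper_width: -0.001
grasp_force: 0.8
```

```bash
python3 -m crank '[{"x":0.2,"y":0,"z":0.02,"turn":0},{"x":0.2,"y":0,"z":0,"turn":0},{"x":0.2,"y":0,"z":0,"turn":0},{"x":0.2,"y":0,"z":0,"turn":0}]'
```

```text
time: 18.7
tool_pos: [0.5316, -0.0884, 0.0196]
tool_rot: [0.0, 0.994, -0.11, 0.0]
contact_force: [0.1, -0.2, 3.5]
gripper_width: -0.001
grasp_force: 2.2
```

```bash
python3 -m crank '[{"x":0.2,"y":0,"z":0,"turn":0},{"x":0.2,"y":0,"z":0,"turn":0},{"x":0.2,"y":0,"z":0,"turn":0},{"x":0.2,"y":0,"z":0,"turn":0}]'
```

```text
time: 19.1
tool_pos: [0.5398, -0.09, 0.02]
tool_rot: [-0.0, 0.994, -0.11, 0.001]
contact_force: [0.5, 0.9, 5.8]
gripper_width: 0.002
grasp_force: 2.7
```

```bash
python3 -m crank '[{"x":0.2,"y":0,"z":-0.05,"turn":0},{"x":0.2,"y":0,"z":0,"turn":0},{"x":0.2,"y":0,"z":0,"turn":0},{"x":0.2,"y":0,"z":0,"turn":0}]'
```

```text
time: 19.5
tool_pos: [0.5469, -0.0918, 0.0197]
tool_rot: [0.0, 0.994, -0.11, 0.0]
contact_force: [0.1, -1.0, 3.3]
gripper_width: 0.0
grasp_force: 1.8
```

```bash
python3 -m crank '[{"x":0.2,"y":0,"z":0,"turn":0},{"x":0.2,"y":0,"z":0,"turn":0},{"x":0.2,"y":0,"z":0,"turn":0},{"x":0.2,"y":0,"z":0,"turn":0},{"x":0,"y":0,"z":0,"turn":0}]'; python3 -c "
from h import *
ball()"
```

```text
time: 20.0
tool_pos: [0.5547, -0.0936, 0.0197]
tool_rot: [0.0, 0.994, -0.11, 0.0]
contact_force: [-0.1, -0.2, 4.4]
gripper_width: -0.005
grasp_force: 1.9
blob [260 216  14  12 138] bbox tray -7.2 16.2 sphere tray -5.9 18.7 z 0.0335 top 0.0498
tip tray 1.9 17.3 0.0197
```

```bash
python3 -m crank '[{"x":0.2,"y":0,"z":0,"turn":0},{"x":0.2,"y":0,"z":0,"turn":0},{"x":0,"y":0,"z":0,"turn":0},{"x":0,"y":0,"z":-0.1,"turn":0},{"x":0,"y":0,"z":-0.4,"turn":0}]'
python3 -m crank '[{"x":-0.4,"y":0,"z":0,"turn":0},{"x":-0.5,"y":0,"z":0,"turn":0},{"x":-0.5,"y":0,"z":0,"turn":0},{"x":-0.4,"y":0,"z":0,"turn":0},{"x":0,"y":0,"z":0,"turn":0}]'; python3 -c "
from h import *
ball()"
```

```text
time: 20.55
tool_pos: [0.5572, -0.0938, 0.0235]
tool_rot: [-0.0, 0.994, -0.11, -0.001]
contact_force: [-0.0, 0.2, 0.5]
gripper_width: -0.002
grasp_force: 0.0
time: 21.05
tool_pos: [0.54, -0.0901, 0.0244]
tool_rot: [-0.0, 0.994, -0.11, -0.0]
contact_force: [-1.0, 0.5, 0.0]
gripper_width: -0.001
grasp_force: 0.0
blob [263 215  13  13 137] bbox tray -0.7 16.5 sphere tray -2.1 16.6 z 0.0332 top 0.0506
tip tray -12.7 17.4 0.0246
```

```bash
python3 -m crank '[{"x":0.2,"y":0,"z":0.1,"turn":0},{"x":0,"y":0,"z":0.1,"turn":0},{"x":0,"y":0,"z":0.1,"turn":0},{"x":0,"y":0,"z":0,"turn":0},{"x":0,"y":0,"z":0,"turn":0}]'; python3 -m crank '[{"x":0,"y":0,"z":0.05,"turn":0},{"x":0,"y":0,"z":0,"turn":0},{"x":0,"y":0,"z":0,"turn":0}]'
```

```text
time: 21.6
tool_pos: [0.5428, -0.0909, 0.0216]
tool_rot: [-0.0, 0.994, -0.11, -0.0]
contact_force: [-0.0, -0.0, 0.2]
gripper_width: 0.003
grasp_force: 0.0
time: 21.9
tool_pos: [0.5428, -0.0909, 0.0212]
tool_rot: [-0.0, 0.994, -0.11, 0.0]
contact_force: [-0.4, 0.1, 0.8]
gripper_width: 0.003
grasp_force: 0.0
```

```bash
python3 -m crank '[{"x":0,"y":0,"z":0.05,"turn":0},{"x":0,"y":0,"z":0,"turn":0},{"x":0,"y":0,"z":0,"turn":0}]'
```

```text
time: 22.2
tool_pos: [0.5428, -0.0909, 0.0207]
tool_rot: [-0.0, 0.994, -0.11, -0.0]
contact_force: [-0.8, 0.4, 0.6]
gripper_width: 0.0
grasp_force: 0.0
```

```bash
python3 -m crank '[{"x":0,"y":0,"z":0.05,"turn":0},{"x":0,"y":0,"z":0,"turn":0},{"x":0,"y":0,"z":0,"turn":0}]'; python3 -m crank '[{"x":0,"y":0,"z":0.05,"turn":0},{"x":0,"y":0,"z":0,"turn":0},{"x":0,"y":0,"z":0,"turn":0}]'
```

```text
time: 22.5
tool_pos: [0.5428, -0.0908, 0.0202]
tool_rot: [-0.0, 0.994, -0.11, -0.0]
contact_force: [-0.7, 0.2, -0.4]
gripper_width: 0.002
grasp_force: 0.0
time: 22.8
tool_pos: [0.5429, -0.0909, 0.0198]
tool_rot: [0.0, 0.994, -0.11, 0.0]
contact_force: [-0.5, 0.2, 0.3]
gripper_width: -0.005
grasp_force: 0.3
```

```bash
python3 -m crank '[{"x":0,"y":0,"z":0.05,"turn":0},{"x":0,"y":0,"z":0,"turn":0},{"x":0,"y":0,"z":0,"turn":0}]'
```

```text
time: 23.1
tool_pos: [0.5431, -0.091, 0.0195]
tool_rot: [0.0, 0.994, -0.11, 0.0]
contact_force: [-0.8, -0.8, 2.5]
gripper_width: 0.001
grasp_force: 1.1
```

```bash
python3 -m crank '[{"x":0.2,"y":0,"z":0.02,"turn":0},{"x":0.2,"y":0,"z":0,"turn":0},{"x":0.2,"y":0,"z":0,"turn":0},{"x":0.2,"y":0,"z":0,"turn":0}]'
```

```text
time: 23.5
tool_pos: [0.5514, -0.0928, 0.0196]
tool_rot: [0.0, 0.994, -0.11, 0.001]
contact_force: [-0.0, 0.0, 5.3]
gripper_width: -0.0
grasp_force: 2.5
```

```bash
python3 -m crank '[{"x":0.2,"y":0,"z":0,"turn":0},{"x":0.2,"y":0,"z":0,"turn":0},{"x":0.2,"y":0,"z":0,"turn":0},{"x":0.2,"y":0,"z":0,"turn":0}]'
```

```text
time: 23.9
tool_pos: [0.5587, -0.0944, 0.0192]
tool_rot: [-0.0, 0.994, -0.11, 0.0]
contact_force: [-0.5, -0.1, 4.9]
gripper_width: 0.0
grasp_force: 2.6
```

```bash
python3 -m crank '[{"x":0.2,"y":0,"z":-0.02,"turn":0},{"x":0.2,"y":0,"z":0,"turn":0},{"x":0.2,"y":0,"z":0,"turn":0},{"x":0.2,"y":0,"z":0,"turn":0}]'
```

```text
time: 24.3
tool_pos: [0.5661, -0.096, 0.0189]
tool_rot: [-0.0, 0.994, -0.11, -0.0]
contact_force: [-0.4, 1.0, 2.4]
gripper_width: -0.001
grasp_force: 1.4
```

```bash
python3 -m crank '[{"x":0.2,"y":0,"z":0,"turn":0},{"x":0.2,"y":0,"z":0,"turn":0},{"x":0.2,"y":0,"z":0,"turn":0},{"x":0.2,"y":0,"z":0,"turn":0},{"x":0,"y":0,"z":0,"turn":0}]'; python3 -c "
from h import *
ball()"
```

```text
time: 24.8
tool_pos: [0.5737, -0.0978, 0.0187]
tool_rot: [-0.0, 0.994, -0.11, -0.0]
contact_force: [-0.1, -0.4, 0.6]
gripper_width: -0.002
grasp_force: 0.0
blob [274 220   5   5  20] bbox tray 13.3 4.7 sphere tray 9.3 8.4 z 0.0446 top 0.0331
tip tray 21.4 17.3 0.0187
```

```bash
python3 -m crank '[{"x":0,"y":0,"z":-0.3,"turn":0},{"x":-0.3,"y":0,"z":-1,"turn":0},{"x":-1,"y":0,"z":-2,"turn":0},{"x":-2,"y":0,"z":-2,"turn":0},{"x":0,"y":0,"z":0,"turn":0}]'; sed -i 's/(tx<.02)/(tx<lim)/; s/save=None):$/save=None,lim=.05):/' h.py; sed -i 's/def grab(n,save=None,lim=.05)/def grab(n,save=None)/' h.py; python3 -c "
from h import *
ball(save='c6.png')
p,d=grab('side');S=world('side',d);w=o+.0275*xv+.0175*yv
print(proj('side',[*w,.021]),proj('side',[*w,.0345]))
for r in range(208,232,2):print(r,[(int(p[r,c].sum()),int(S[r,c,2]*1e3)) for c in range(262,296,3)])
"
```

```text
time: 25.35
tool_pos: [0.5428, -0.0909, 0.0759]
tool_rot: [0.001, 0.994, -0.11, 0.003]
contact_force: [1.2, -0.9, 0.2]
gripper_width: -0.0
grasp_force: 0.0
blob [274 217  14  11  88] bbox tray 23.4 0.5 sphere tray 23.3 0.4 z 0.0404 top 0.0378
tip tray -10.2 17.3 0.0744
[279.86379981 223.85091835] [279.7319358  218.91856415]
208 [(138, 39), (130, 37), (125, 35), (119, 34), (122, 32), (117, 31), (89, 34), (133, 45), (333, 48), (721, 0), (725, 0), (726, 0)]
210 [(118, 32), (125, 32), (128, 29), (115, 28), (96, 27), (111, 23), (97, 31), (104, 41), (196, 46), (546, -1), (725, 0), (724, -1)]
212 [(129, 27), (106, 26), (123, 23), (87, 34), (105, 33), (145, 34), (87, 23), (86, 35), (111, 42), (247, 46), (697, 0), (715, 0)]
214 [(127, 20), (139, 20), (78, 29), (107, 32), (122, 33), (79, 27), (96, 19), (99, 28), (83, 39), (190, 47), (442, 46), (699, 0)]
216 [(228, 16), (299, 17), (83, 26), (80, 29), (89, 27), (87, 28), (120, 16), (86, 23), (89, 33), (110, 42), (224, 47), (595, -2)]
218 [(391, 16), (313, 15), (63, 22), (87, 23), (70, 22), (71, 35), (109, 35), (90, 35), (91, 27), (90, 38), (144, 47), (304, 47)]
220 [(383, 15), (359, 19), (141, 17), (86, 17), (111, 31), (112, 32), (126, 34), (80, 34), (82, 20), (89, 32), (108, 41), (199, 46)]
222 [(369, 17), (384, 16), (316, 17), (306, 16), (92, 26), (75, 30), (76, 31), (86, 28), (74, 24), (96, 26), (94, 33), (116, 41)]
224 [(358, 14), (372, 15), (358, 15), (304, 16), (72, 21), (81, 25), (78, 26), (56, 25), (107, 22), (99, 18), (95, 29), (102, 37)]
226 [(360, 16), (373, 16), (381, 16), (289, 17), (87, 17), (77, 22), (92, 21), (68, 34), (99, 36), (115, 33), (147, 24), (154, 32)]
228 [(329, 15), (371, 17), (375, 18), (359, 14), (240, 4), (131, 14), (101, 32), (155, 34), (212, 44), (198, 44), (217, 44), (216, 44)]
230 [(176, 16), (316, 15), (344, 15), (356, 16), (251, 17), (219, 45), (204, 44), (209, 44), (213, 45), (201, 46), (216, 43), (214, 44)]
```

The truffle has dropped into the pocket, since the contact is gone and the blob top is at 38 mm. I'll move off to the lid's outer end and check from the top.

```bash
python3 -m crank '[{"x":0.5,"y":1,"z":-3,"turn":0},{"x":0.5,"y":4,"z":-2,"turn":0},{"x":0,"y":4.8,"z":0,"turn":0},{"x":0,"y":4.8,"z":0,"turn":0},{"x":0,"y":4.8,"z":0,"turn":0}]'; python3 -m crank '[{"x":0,"y":4.8,"z":0,"turn":0},{"x":0,"y":3.8,"z":0,"turn":0},{"x":0,"y":1.5,"z":0,"turn":0},{"x":0,"y":0,"z":0,"turn":0},{"x":0,"y":0,"z":0,"turn":0}]'; python3 -c "
from h import *
p,d=grab('top');P=world('top',d);q=P[...,:2]-o;tx=q@xv;ty=q@yv
for y in(62.5,17.5,-27.5):
  m=np.hypot(tx-.0275,ty-y/1e3)<.012;print(y,np.nanpercentile(P[m][:,2],[5,50,95]).round(4))
m=(abs(tx)<.045)&(abs(ty-.015)<.055)&(p.astype(int).sum(2)<170);l=cv2.connectedComponentsWithStats(m.astype('uint8'))
for s,c in zip(l[2][1:],l[3][1:]):
  if s[4]>20:
    w=ray('top',*c,.021)-o;print(s,w@xv,w@yv)
t=manip.state()['tool_pos'];print('tip tray',(t[:2]-o)@xv,(t[:2]-o)@yv,t[2])
c=cv2.resize(p[200:290,225:375],None,fx=5,fy=5,interpolation=cv2.INTER_CUBIC);cv2.imwrite('pics/c7.png',c[:,:,::-1])
p,d=grab('side');P=world('side',d);q=P[...,:2]-o;tx=q@xv;ty=q@yv
m=(abs(tx)<.05)&(ty<-.2)&(ty>-.27)&(P[...,2]>.049)&(P[...,2]<.063);print('bar',m.sum(),np.percentile(ty[m],[2,50,98]),np.percentile(tx[m],[2,98]))
"
```

```text
time: 25.95
tool_pos: [0.5087, -0.2838, 0.1212]
tool_rot: [-0.0, 0.994, -0.11, -0.0]
contact_force: [0.6, -0.2, 0.7]
gripper_width: 0.0
grasp_force: 0.0
time: 26.45
tool_pos: [0.4873, -0.3796, 0.1212]
tool_rot: [-0.001, 0.994, -0.11, -0.001]
contact_force: [-0.2, 0.4, -0.5]
gripper_width: -0.002
grasp_force: 0.0
62.5 [0.0304 0.0348 0.0382]
17.5 [0.0292 0.0351 0.0406]
-27.5 [0.0298 0.0352 0.0395]
tip tray -0.0011520939567763327 -0.27608564907418687 0.12145922516151089
bar 189 [-0.23624586 -0.23197135 -0.22424608] [-0.03340759  0.02750292]
```

View pics/c7.png

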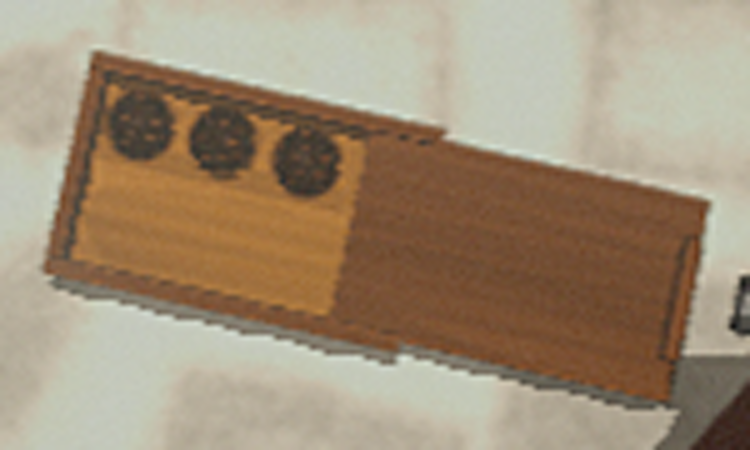

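All three truffles are seated, at crop (140,125), (222,140) and (307,160). Now the lid.

```bash
python3 -m crank '[{"x":0,"y":0,"z":3,"turn":0},{"x":0,"y":0,"z":3,"turn":0},{"x":0,"y":0,"z":2.5,"turn":0},{"x":0,"y":0,"z":1,"turn":0},{"x":0,"y":0,"z":0.5,"turn":0}]'; python3 -m crank '[{"x":0,"y":-0.6,"z":0,"turn":0},{"x":0,"y":-0.5,"z":0,"turn":0},{"x":0,"y":0,"z":0,"turn":0},{"x":0,"y":0,"z":0,"turn":0}]'
```

```text
time: 27.05
tool_pos: [0.4871, -0.3791, 0.0211]
tool_rot: [-0.001, 0.994, -0.109, -0.001]
contact_force: [0.0, 0.1, 0.8]
gripper_width: -0.003
grasp_force: 0.0
time: 27.45
tool_pos: [0.4903, -0.3703, 0.0235]
tool_rot: [0.001, 0.994, -0.11, 0.001]
contact_force: [-0.3, 0.3, 0.2]
gripper_width: 0.001
grasp_force: 0.0
```

```bash
python3 -m crank '[{"x":0,"y":-0.3,"z":0,"turn":0},{"x":0,"y":-0.3,"z":0,"turn":0},{"x":0,"y":-0.3,"z":0,"turn":0},{"x":0,"y":-0.3,"z":0,"turn":0},{"x":0,"y":-0.3,"z":0,"turn":0}]'
```

```text
time: 27.95
tool_pos: [0.4928, -0.355, 0.0221]
tool_rot: [-0.0, 0.994, -0.11, -0.0]
contact_force: [-0.4, -0.4, -0.7]
gripper_width: 0.002
grasp_force: 0.0
```

```bash
python3 -m crank '[{"x":0,"y":-0.2,"z":0.2,"turn":0},{"x":0,"y":-0.2,"z":0,"turn":0},{"x":0,"y":-0.2,"z":0,"turn":0},{"x":0,"y":-0.2,"z":0,"turn":0},{"x":0,"y":-0.2,"z":0,"turn":0}]'
```

```text
time: 28.45
tool_pos: [0.4949, -0.3459, 0.0203]
tool_rot: [0.0, 0.994, -0.11, -0.0]
contact_force: [-0.3, -2.0, -0.9]
gripper_width: 0.001
grasp_force: 0.8
```

```bash
python3 -m crank '[{"x":0,"y":-0.3,"z":0,"turn":0},{"x":0,"y":-0.3,"z":0,"turn":0},{"x":0,"y":-0.3,"z":0,"turn":0},{"x":0,"y":-0.3,"z":0,"turn":0},{"x":0,"y":-0.3,"z":0,"turn":0}]'
```

```text
time: 28.95
tool_pos: [0.4983, -0.3307, 0.0203]
tool_rot: [0.0, 0.994, -0.11, 0.0]
contact_force: [-0.5, -1.9, 0.0]
gripper_width: -0.002
grasp_force: 0.9
```

```bash
python3 -m crank '[{"x":0,"y":-0.4,"z":0,"turn":0},{"x":0,"y":-0.5,"z":0,"turn":0},{"x":0,"y":-0.5,"z":0,"turn":0},{"x":0,"y":-0.5,"z":0,"turn":0},{"x":0,"y":-0.5,"z":0,"turn":0}]';python3 -m crank '[{"x":0,"y":-0.5,"z":0,"turn":0},{"x":0,"y":-0.5,"z":0,"turn":0},{"x":0,"y":-0.5,"z":0,"turn":0},{"x":0,"y":-0.5,"z":0,"turn":0},{"x":0,"y":-0.5,"z":0,"turn":0}]'
```

```text
time: 29.45
tool_pos: [0.5036, -0.3071, 0.0202]
tool_rot: [0.0, 0.994, -0.11, -0.0]
contact_force: [-0.5, -2.2, -0.1]
gripper_width: -0.002
grasp_force: 0.9
time: 29.95
tool_pos: [0.5091, -0.2827, 0.0202]
tool_rot: [-0.0, 0.994, -0.11, 0.0]
contact_force: [-1.3, -1.6, 0.1]
gripper_width: 0.001
grasp_force: 1.0
```

```bash
python3 -m crank '[{"x":0,"y":-0.5,"z":0,"turn":0},{"x":0,"y":-0.5,"z":0,"turn":0},{"x":0,"y":-0.5,"z":0,"turn":0},{"x":0,"y":-0.5,"z":0,"turn":0},{"x":0,"y":-0.5,"z":0,"turn":0}]';python3 -m crank '[{"x":0,"y":-0.5,"z":0,"turn":0},{"x":0,"y":-0.5,"z":0,"turn":0},{"x":0,"y":-0.5,"z":0,"turn":0},{"x":0,"y":-0.4,"z":0,"turn":0},{"x":0,"y":-0.2,"z":0,"turn":0}]'; python3 -c "
from h import *
p,d=grab('side');P=world('side',d);q=P[...,:2]-o;tx=q@xv;ty=q@yv
t=manip.state()['tool_pos'];print('tip tray',(t[:2]-o)@xv,(t[:2]-o)@yv,t[2])
p,d=grab('top');P=world('top',d);q=P[...,:2]-o;tx=q@xv;ty=q@yv
m=(abs(tx)<.045)&(abs(ty)<.25)&(abs(P[...,2]-.0445)<.004);print('lid y',np.percentile(ty[m],[1,5,95,99]))
"
```

```text
time: 30.45
tool_pos: [0.5145, -0.2583, 0.0202]
tool_rot: [-0.0, 0.994, -0.11, -0.0]
contact_force: [-0.6, -1.4, -1.3]
gripper_width: -0.003
grasp_force: 1.0
time: 30.95
tool_pos: [0.5191, -0.2378, 0.0202]
tool_rot: [-0.0, 0.994, -0.11, 0.0]
contact_force: [-0.9, -1.6, 1.1]
gripper_width: -0.005
grasp_force: 0.9
tip tray -0.001235000190605783 -0.1310423332637842 0.02016098214942197
lid y [-0.11331389 -0.07503337  0.0586236   0.0922219 ]
```

```bash
python3 -m crank '[{"x":0,"y":-0.4,"z":0,"turn":0},{"x":0,"y":-0.4,"z":0,"turn":0},{"x":0,"y":-0.4,"z":0,"turn":0},{"x":0,"y":-0.4,"z":0,"turn":0},{"x":0,"y":-0.3,"z":0,"turn":0}]'
```

```text
time: 31.55
tool_pos: [0.5233, -0.2193, 0.0202]
tool_rot: [0.0, 0.994, -0.11, -0.0]
contact_force: [-0.9, -1.9, 0.1]
gripper_width: 0.001
grasp_force: 0.9
```

```bash
python3 -m crank '[{"x":0,"y":-0.15,"z":0,"turn":0},{"x":0,"y":-0.15,"z":0,"turn":0},{"x":0,"y":-0.1,"z":0,"turn":0},{"x":0,"y":-0.1,"z":0,"turn":0},{"x":0,"y":0,"z":0,"turn":0}]'
```

```text
time: 32.05
tool_pos: [0.5243, -0.2147, 0.0202]
tool_rot: [-0.0, 0.994, -0.11, 0.0]
contact_force: [-0.4, -1.7, -0.1]
gripper_width: -0.003
grasp_force: 0.6
```

```bash
python3 -m crank '[{"x":0,"y":-0.1,"z":0,"turn":0},{"x":0,"y":-0.1,"z":0,"turn":0},{"x":0,"y":-0.05,"z":0,"turn":0}]'; python3 -m crank '[{"x":0,"y":-0.1,"z":0,"turn":0},{"x":0,"y":-0.05,"z":0,"turn":0},{"x":0,"y":0,"z":0,"turn":0}]'
```

```text
time: 32.35
tool_pos: [0.5248, -0.2123, 0.0202]
tool_rot: [0.0, 0.994, -0.11, -0.0]
contact_force: [0.1, -0.9, 0.6]
gripper_width: -0.001
grasp_force: 0.9
time: 32.65
tool_pos: [0.5251, -0.2108, 0.0202]
tool_rot: [-0.0, 0.994, -0.11, -0.0]
contact_force: [0.2, -1.3, -0.1]
gripper_width: -0.0
grasp_force: 0.7
```

```bash
python3 -m crank '[{"x":0,"y":-0.1,"z":0,"turn":0},{"x":0,"y":-0.05,"z":0,"turn":0},{"x":0,"y":0,"z":0,"turn":0}]'
```

```text
time: 32.95
tool_pos: [0.5255, -0.2093, 0.0202]
tool_rot: [-0.0, 0.994, -0.11, -0.0]
contact_force: [0.1, -0.7, 0.8]
gripper_width: 0.001
grasp_force: 0.7
```

```bash
python3 -m crank '[{"x":0,"y":-0.1,"z":0,"turn":0},{"x":0,"y":-0.05,"z":0,"turn":0},{"x":0,"y":0,"z":0,"turn":0}]'; python3 -m crank '[{"x":0,"y":-0.1,"z":0,"turn":0},{"x":0,"y":-0.05,"z":0,"turn":0},{"x":0,"y":0,"z":0,"turn":0}]'
```

```text
time: 33.25
tool_pos: [0.5257, -0.2083, 0.0202]
tool_rot: [0.0, 0.994, -0.11, -0.0]
contact_force: [-1.0, -3.4, 0.5]
gripper_width: -0.0
grasp_force: 1.7
time: 33.55
tool_pos: [0.5258, -0.2081, 0.0203]
tool_rot: [0.002, 0.994, -0.11, -0.0]
contact_force: [-2.1, -6.9, -1.2]
gripper_width: 0.0
grasp_force: 3.6
```

```bash
python3 -m crank '[{"x":0,"y":-0.1,"z":0,"turn":0},{"x":0,"y":-0.05,"z":0,"turn":0},{"x":0,"y":0,"z":0,"turn":0}]'
```

```text
time: 33.85
tool_pos: [0.5258, -0.208, 0.0204]
tool_rot: [0.003, 0.994, -0.11, -0.0]
contact_force: [-3.4, -11.3, -0.7]
gripper_width: -0.002
grasp_force: 5.4
```

The lid is at its stop: force is climbing and there is no motion. Backing off to verify.

```bash
python3 -m crank '[{"x":0,"y":0.3,"z":0,"turn":0},{"x":0,"y":1,"z":0,"turn":0},{"x":0,"y":2,"z":0,"turn":0},{"x":-1,"y":2,"z":-3,"turn":0},{"x":-2,"y":2,"z":-4,"turn":0}]'; python3 -m crank '[{"x":-2,"y":3,"z":-3,"turn":0},{"x":-2,"y":3,"z":0,"turn":0},{"x":0,"y":0,"z":0,"turn":0},{"x":0,"y":0,"z":0,"turn":0},{"x":0,"y":0,"z":0,"turn":0}]'; python3 -c "
from h import *
p,d=grab('top');P=world('top',d);q=P[...,:2]-o;tx=q@xv;ty=q@yv
m=(abs(tx)<.02)&(ty<-.07)&(ty>-.13)&(P[...,2]>.053)&(P[...,2]<.066);print('bar y',m.sum(),np.percentile(ty[m],[2,50,98]))
m=(abs(tx)<.045)&(abs(ty)<.083);print('interior z',np.nanpercentile(P[m][:,2],[1,5,50,99]))
"
```

```text
time: 34.35
tool_pos: [0.4797, -0.2688, 0.0883]
tool_rot: [-0.002, 0.994, -0.109, -0.002]
contact_force: [0.1, -0.3, -0.1]
gripper_width: 0.002
grasp_force: 0.0
time: 34.85
tool_pos: [0.4292, -0.3186, 0.1194]
tool_rot: [-0.001, 0.994, -0.11, -0.0]
contact_force: [-0.0, -0.1, 0.2]
gripper_width: 0.003
grasp_force: 0.0
bar y 64 [-0.09013606 -0.08504618 -0.08021514]
interior z [0.03991257 0.04205292 0.04571372 0.05714916]
```

```bash
python3 -c "
from plant import manip
print(manip.job_done())"
```

```text
the job is handed in; nothing more can be done
None
```

The loose truffle is seated in the middle pocket and the lid is fully shut against its stop; the job was handed in at about 35 s, with press forces on the truffle reading under 6 N and the other items never approached.

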